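Pick a bolt from the slide-lid stock box

ROBOT

A 6-joint arm with a two-finger parallel gripper is mounted at the origin on the work surface. World frame = base frame: x ahead of the robot, y to its left, z up, the work surface at z = 0. Lengths are in m, angles in rad, forces in N, time in s.
With the tool pointing down it reaches from about 0.35 to 0.975 m from the base axis. Payload 4.9 kg.
Tool frame: the origin (TCP) lies at the very end of the fingers, on their centre line; the grasp point (between the pads) lies 19 mm behind it; z points along the fingers, y is the line along which they close (so a half turn about z gives the same grasp; the last joint's range is limited). The gripper opens to 85 mm and grips with 20 to 120 N. Pads are 22 mm wide; open, the fingers measure 114 mm over their backs; the gripper's body (76 mm by 85 mm) begins 54 mm behind the grasp point. The pads swing forward as they close: fully open they stand 13 mm farther back than shut.
Start: joints at [1.23, 0.053, 1.613, -0, 1.476, -0.119], TCP at [0.137, 0.61, 0.231] pointing down, gripper open.
Joint ranges: [-3.01, 3.01], [-1.01, 2.22], [0.06, 2.58], [-1.02, 4.17], [0.09, 2.62], [-3.14, 3.14]. Speed limits (rad/s): [2.57, 2.57, 3.14, 3.14, 3.14, 3.14].

INTERFACE

Orientations are given as a unit quaternion [w, x, y, z].
In Python, from plant import state, optics, ticket, nets gives the robot as it stands. The module is installed in compiled form; this text tells all that it offers.
- The arm moves only by the shell command python3 -m inch 'ROWS' [OPENING]. ROWS is JSON, a list of rows, each an object of numbers: "dx", "dy", "dz": the shift along the tool's x, y, z as a fraction of full scale; "rx", "ry", "rz": the turn, a rotation vector about the tool's x, y, z as a fraction of full scale. In form: [{"dx": .., "dy": .., "dz": .., "rx": .., "ry": .., "rz": ..}, ...]. A call has 1 to 5 rows; each row is the pose to reach, as a shift and turn from the pose commanded when the call began, along the tool's axes at that moment; what a row does not reach only later rows make up. Full scale, the value 1, is 0.8 m for a shift and 1.5 rad for a turn. A row lasts 1/10 s, in which the tool goes at most 50 mm and 8.59 degrees, less where a joint would pass 70% of its speed; a pose out of reach is approached as far as the arm can. A call with a number of a shift or a turn outside -1 to 1 is refused whole. A call with a gripper value outside its range is refused whole. OPENING is the opening, from -1 (shut) to 1 (fully open), set as the call begins (- or left out, the last holds). The fingers move at their own pace and stop on an object; the grip force is fixed at half the most. Time passes only in rows, so rows that repeat a pose let the fingers close. It gives the time, the measured TCP pose, the force, the opening and the grip force at its end, in the units of the state.
- state(): the state, without advancing time (a new reading comes with each control period).
- optics.grab_frame(name): name is "side" or "top"; returns the picture (384x512x3 uint8, red, green, blue); there is no depth.
- optics.camera_info(name): a dict with "fx", "fy", "cx", "cy" (pixels), "R" (3x3) and "t" (3): a world point X has camera coordinates R X + t. Camera axes: x right, y down, z forward; pixel columns grow to the right and rows downward; lengths in m; the calibration is good to about 2 mm. A picture is of the moment at which its call begins. camera_info takes no time and is no camera call.
- ticket.job_done(): hands the job in; it is judged then, once.
Trained networks look in the newest picture that a camera, given by its name, has taken for a name from the list of things; names that differ only in an ending like _2 or _b are one class to them, and where a whole thing is asked for, a point or a joint stands for the part that bears it (a point fixed in the world has none). Each returns a list of dicts, best first, with "confidence" (0 to 1); they miss things now and then, are a little off and sometimes report something else, mostly with a low value. They report only what shows in the picture. A call takes as long as a camera call. They do not tell look-alikes from the thing itself.
- nets.boxes_of(camera, name): "bbox" ([centre column, centre row, width, height] in pixels, round what is visible of it).
- nets.outline_of(camera, name): "pixels" (384x512 bool, what is visible of it) and "bbox" ([centre column, centre row, width, height] in pixels, round what is visible of it).
The state is a dict: "time": time; "joint_pos": joint angles; "joint_vel": joint speeds; "joint_efforts": joint torques, N m; "tool_pos": TCP position; "tool_rot": TCP orientation; "contact_force": force on the tool from outside, world axes, zero at the start; "ft_torque": the same for the moment, N m; "gripper_width": opening from 0.0 (shut) to 1.0 (fully open); "grasp_force": force on a finger pad.
Only numpy, scipy, OpenCV 4.12 (cv2) and the standard library are available. Lean on these libraries where they do the work, as an engineer would, in place of code of your own. Each camera call takes 0.05 s, during which the arm holds its last target. There are 200 camera calls.

TASK

Slide the lid of the wooden stock box along its grooves until it comes right off the open end, and lay it flat on the bench, handle up. Then take the bolt out of the box and stand it, still on its head, in the rectangular white order tray. Leave the long coupling nut standing in the box.

Things in the scene. Friction and masses are not known exactly. Their poses are not given: they have to be found in the camera images.
- lid: Plywood plate 121 (x) x 138 (y) x 6 mm, 0.1 kg; on top mid-plate a bar 14 (x) x 70 (y) mm, 30 high. Origin: centre of underside, z up. Starts shut or 12 mm ajar in the grooves of the fixed wooden box, underside 56 mm above the bench; lips over its two y edges (2 mm play) top at 70 mm, so it only slides along its +x, free within 121 mm. Beyond that end 200 mm of bench is clear to lay it.
- bolt: Steel hex bolt, 0.15 kg, standing on its head in the box under the lid: head 30 mm across flats, 12 high; above it a round threaded shank 18 mm in diameter, 32 long, upright; 44 mm in all. Origin: centre of the head's underside, z up. Stands on the box floor 6 mm above the bench. Room beside its axis: over 55 mm to the walls along the lid's y, less along x. It may be in either end of the box.
- nut: Steel coupling nut: plain upright hexagonal prism with a dark bore, 28 mm across flats, 44 mm high, in the other end of the same box, 48 to 64 mm from the bolt along the lid's x. Origin: centre of underside, z up. It stays there. The box is 128 mm along the lid's x and 153 across; inside 116 x 128 mm; walls 70 mm high, low end wall 56 mm.
- tray: Rectangular white plastic order tray, fixed to the bench, empty: 150 (x) x 130 (y) mm, 30 mm high, walls and floor 4 mm thick (floor top 4 mm above the bench). Origin: centre of underside, z up. Stands left or right of the box; on the other side is a round brown tub of small fasteners, 132 mm wide, 55 mm high, not to be used.
Mind the look-alikes: they are no part of the job. What is shaped like the lid but blue or pink is not meant.

How it is judged:
By the outcome, as a careful person would: the job done as asked, in the order asked, and still so for the second after the job is handed in, with the robot touching nothing.
It also fails if it takes over 56 s, if anything falls off the work surface, if the arm or the gripper's body presses on something with over 40 N, if the wrist force passes 120 N, or if a joint passes its speed limit or range.

## Working session

There is one attempt and no reset: what is moved stays moved. The work goes in short steps, Python scripts to look and compute and a shell command to move; the robot and the scene stay as the last step left them, time stands still between calls to the robot, and variables do not carry over. Pictures are saved under pics/ and viewed, at most 10 in all, crops included, and the job is handed in when it is done.

```bash
mkdir -p pics
cat > h.py <<'E'
import numpy as np, cv2
from plant import state, optics, ticket, nets
def ray(cam,u,v,z):
    c=optics.camera_info(cam);R=np.array(c["R"]);t=np.array(c["t"])
    d=R.T@np.array([(u-c["cx"])/c["fx"],(v-c["cy"])/c["fy"],1]);o=-R.T@t
    return o+d*(z-o[2])/d[2]
def proj(cam,X):
    c=optics.camera_info(cam);p=np.array(c["R"])@np.array(X)+np.array(c["t"])
    return np.array([c["fx"]*p[0]/p[2]+c["cx"],c["fy"]*p[1]/p[2]+c["cy"]])
def save(cam,fn,crop=None,s=1):
    im=optics.grab_frame(cam)
    if crop: im=im[crop[1]:crop[3],crop[0]:crop[2]]
    if s!=1: im=cv2.resize(im,None,fx=s,fy=s,interpolation=cv2.INTER_CUBIC)
    cv2.imwrite("pics/"+fn,im[:,:,::-1]);
E
python3 - <<'E'
from h import *
a=optics.grab_frame("top");b=optics.grab_frame("side")
cv2.imwrite("pics/a.png",cv2.resize(a,(768,576))[:,:,::-1]);cv2.imwrite("pics/b.png",cv2.resize(b,(768,576))[:,:,::-1])
for c in("top","side"):
    i=optics.camera_info(c);R=np.array(i["R"]);print(c,-R.T@i["t"],R[2],i["fx"])
    for n in("lid","tray","bolt","nut"):
        for r in nets.boxes_of(c,n):print(c,n,np.round(r["bbox"],1),round(r["confidence"],2))
s=state();print(s["time"],s["tool_pos"],s["tool_rot"],s["gripper_width"])
E
```

```text
top [0.4540982  0.01068654 1.14810481] [ 0.06996077 -0.00542412 -0.997535  ] 491.1446048437228
top lid [399.6 187.3  68.7  70. ] 0.66
top lid [286.6 268.4  77.3  79.3] 0.59
top lid [144.9 113.8  71.3  73.1] 0.58
top lid [290.9 175.5  53.8  62. ] 0.57
top tray [399.3 192.7  66.8  65.7] 0.83
side [0.20253162 0.48059037 0.77832572] [ 0.38088089 -0.52233205 -0.76295411] 439.1270167741072
side lid [349.8 231.1  71.2  60.5] 0.89
side lid [118.3 255.2  78.   62.6] 0.6
side lid [268.9 168.9  76.5  60.7] 0.58
side tray [334.4 129.4  73.1  60.7] 0.82
0.5 [0.13748693 0.60967207 0.23127848] [-1.16490151e-05  1.10693980e-01  9.93854538e-01 -7.91585358e-06] 1.001913922006176
```

View pics/a.png

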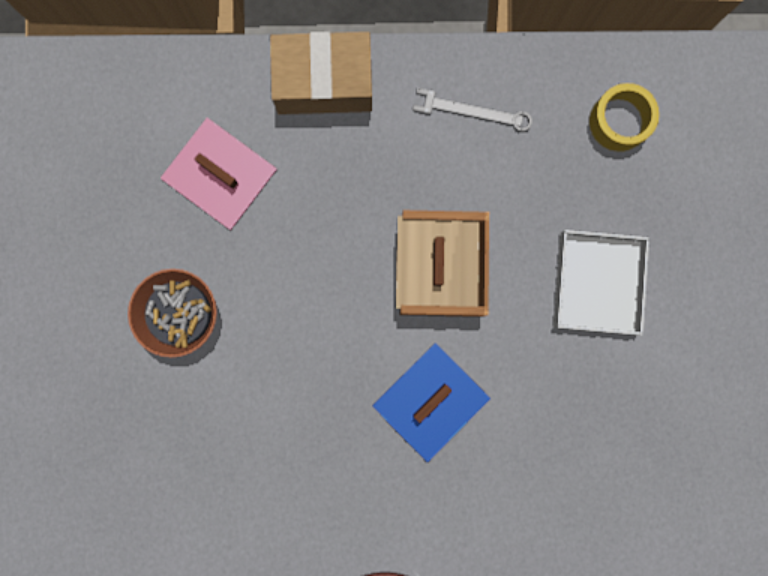

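View pics/b.png

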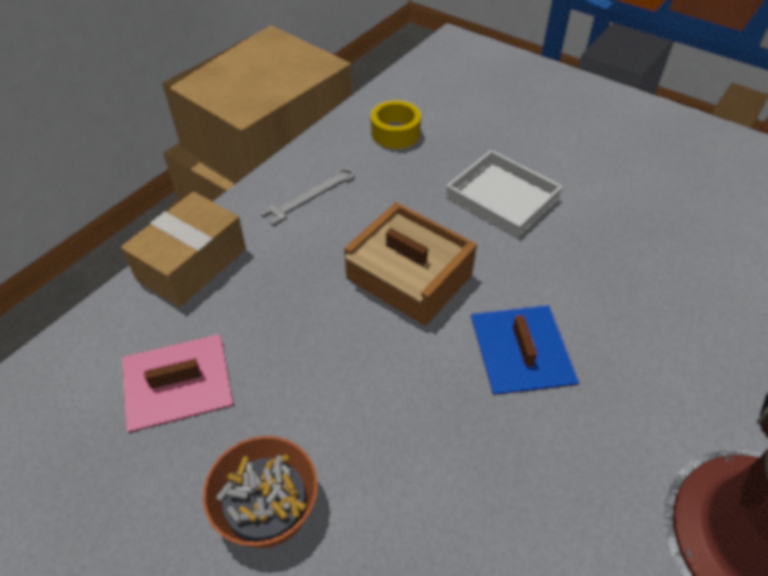

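The box is at about (295,175) in the top picture. Its open end faces image left (world +y), with the dark end wall on the right and the lips along the top and bottom. The plywood lid has its bar at (292,174). The tray is at (402,189) and the tub at (115,209). The blue and pink plates are look-alikes.

Run:
```python
from h import *
a=optics.grab_frame("top")
roi=a[130:220,255:335].astype(int)
# dark bar (top face + side): low red
m=((roi[:,:,0]<115)&(roi[:,:,2]<60)).astype(np.uint8)
n,l,st,ce=cv2.connectedComponentsWithStats(m)
for i in range(1,n):
    if st[i,4]>25:
        r=cv2.minAreaRect(np.argwhere(l==i)[:,::-1].astype(np.float32)); print("dark",st[i],r)
# predicted
g=cv2.resize(a[130:220,250:340],None,fx=6,fy=6,interpolation=cv2.INTER_CUBIC);cv2.imwrite("pics/c.png",g[:,:,::-1])
c=[proj for _ in ()]
for n in("lid","tray"):
    for r in nets.outline_of("top",n):
        p=np.argwhere(r["pixels"])[:,::-1].astype(np.float32); q=cv2.minAreaRect(p)
        zz={"lid":.062,"tray":.03}[n]
        print(n,r["confidence"],q,[ray("top",*b,zz)[:2].round(3).tolist() for b in cv2.boxPoints(q)])
```

```text
dark [ 54  17  14  57 202] ((60.5, 45.0), (56.0, 13.0), 90.0)
dark [ 33  28   8  34 228] ((36.5, 44.5), (33.0, 7.0), 90.0)
dark [30 80 37  1 37] ((48.0, 80.0), (36.0, 0.0), 180.0)
lid 0.81 ((291.0, 173.5), (59.0, 54.0), 90.0) [[0.642, -0.024], [0.641, -0.144], [0.509, -0.142], [0.51, -0.022]]
lid 0.78 ((286.75, 267.25), (53.740108489990234, 61.51828384399414), 45.0) [[0.363, 0.019], [0.457, -0.078], [0.373, -0.16], [0.28, -0.063]]
lid 0.68 ((145.83108520507812, 115.23648071289062), (58.588809967041016, 51.03271484375), 35.53767776489258) [[0.702, 0.327], [0.796, 0.261], [0.717, 0.154], [0.624, 0.22]]
tray 0.95 ((400.2354736328125, 188.04222106933594), (61.117191314697266, 67.00800323486328), 4.969740867614746) [[0.473, -0.257], [0.626, -0.274], [0.613, -0.414], [0.46, -0.395]]
```

View pics/c.png

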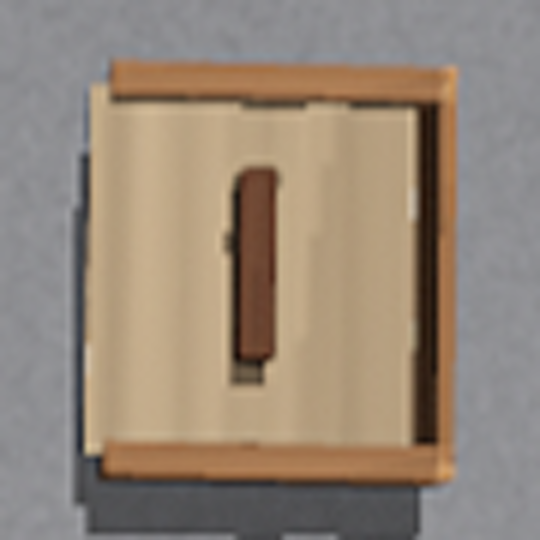

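The crop shows the lid 12 mm ajar. The bar's top face runs from (258,168) to (255,358) in the crop. The box rim corners are at (112,62), (458,68), (455,482) and (102,478).

Run:
```python
from h import *
f=lambda u,v,z:ray("top",250+u/6-.4,130+v/6-.4,z)[:2]
P=[f(*p,.07) for p in((112,62),(458,68),(455,482),(102,478))]
print("box",np.round(P,4),"c",np.mean(P,0).round(4))
for i in range(4):
    d=P[(i+1)%4]-P[i];print(np.linalg.norm(d).round(4),np.degrees(np.arctan2(d[1],d[0])).round(1))
b1,b2=f(258,168,.092),f(255,358,.092);print("bar",b1,b2,(b1+b2)/2,np.linalg.norm(b1-b2),np.degrees(np.arctan2(*(b1-b2)[::-1])))
s=state();p=s["tool_pos"]
from scipy.spatial.transform import Rotation as Ro
w=s["tool_rot"];R=Ro.from_quat(np.r_[w[1:],w[0]]).as_matrix();print(R.round(4))
t=np.r_[(b1+b2)/2,.2];print("target shift/0.8",(R.T@(t-p)/.8).round(4))
b=np.degrees(np.arctan2(R[1,1],R[0,1]));print("tool y angle",b)
```

```text
box [[ 0.6495 -0.033 ]
 [ 0.6461 -0.1609]
 [ 0.493  -0.1566]
 [ 0.4957 -0.0274]] c [ 0.5711 -0.0945]
0.128 -91.5
0.1532 178.4
0.1293 88.8
0.1539 -2.1
bar [ 0.60634084 -0.08434725] [ 0.53749914 -0.08216008] [ 0.57191999 -0.08325366] 0.06887643974007335 -1.8197276690069304
[[-9.755e-01  2.199e-01  0.000e+00]
 [ 2.199e-01  9.755e-01  0.000e+00]
 [-0.000e+00  1.000e-04 -1.000e+00]]
target shift/0.8 [-0.7203 -0.7255  0.0391]
tool y angle 77.29441722402471
```

```bash
r='{"dx":-0.72,"dy":-0.725,"dz":0.04,"rz":-0.129}'; python3 -m inch '[{"dx":-0.72,"dy":-0.725,"dz":0.04,"rz":-0.129},{"dx":-0.72,"dy":-0.725,"dz":0.04,"rz":-0.129},{"dx":-0.72,"dy":-0.725,"dz":0.04,"rz":-0.129},{"dx":-0.72,"dy":-0.725,"dz":0.04,"rz":-0.129},{"dx":-0.72,"dy":-0.725,"dz":0.04,"rz":-0.129}]' 1
cat >> h.py <<'E'
from scipy.spatial.transform import Rotation as Ro
def go(x,y,z,ang=None):
    s=state();p=np.array(s["tool_pos"]);w=s["tool_rot"];R=Ro.from_quat(np.r_[w[1:],w[0]]).as_matrix()
    b=np.degrees(np.arctan2(R[1,1],R[0,1]))
    print("t%.2f"%s["time"],"pos",p.round(4),"ang",b.round(2),"tilt",R[2].round(4),"w",round(s["gripper_width"],3),"F",np.round(s["contact_force"],1),"g",round(s["grasp_force"],1),"j6",round(s["joint_pos"][5],2))
    print("rows",(R.T@(np.array([x,y,z])-p)/.8).round(4),"rz",None if ang is None else round(-np.radians(ang-b)/1.5,4))
E
python3 -c "
from h import *
go(.572,-.083,.2,88.4)"
```

```text
t0.65 pos [0.1375 0.6097 0.2313] ang 77.29 tilt [-0.e+00  1.e-04 -1.e+00] w 0.999 F [-0.2  0.2  0.3] g 0.0 j6 -0.12
rows [-0.7203 -0.7252  0.0391] rz -0.1292validation failed for argument at $[0]...
```

```bash
python3 -m inch '[{"dx":-0.72,"dy":-0.725,"dz":0.04,"rx":0,"ry":0,"rz":-0.129},{"dx":-0.72,"dy":-0.725,"dz":0.04,"rx":0,"ry":0,"rz":-0.129},{"dx":-0.72,"dy":-0.725,"dz":0.04,"rx":0,"ry":0,"rz":-0.129},{"dx":-0.72,"dy":-0.725,"dz":0.04,"rx":0,"ry":0,"rz":-0.129},{"dx":-0.72,"dy":-0.725,"dz":0.04,"rx":0,"ry":0,"rz":-0.129}]' 1
python3 -c "
from h import *
go(.572,-.083,.2,88.4)"
```

```text
time: 1.15
tool_pos: [0.2708, 0.3964, 0.2216]
tool_rot: [0.0, 0.014, 1.0, 0.0]
contact_force: [1.5, -0.4, 0.6]
gripper_width: 1.001
grasp_force: 0.0
t1.15 pos [0.2708 0.3964 0.2216] ang 88.42 tilt [-7.e-04  5.e-04 -1.e+00] w 1.001 F [ 1.5 -0.4  0.6] g 0.0 j6 -0.73
rows [-0.3928 -0.5887  0.027 ] rz 0.0003
```

```bash
python3 -m inch '[{"dx":-0.393,"dy":-0.589,"dz":0.027,"rx":0,"ry":0,"rz":0},{"dx":-0.393,"dy":-0.589,"dz":0.027,"rx":0,"ry":0,"rz":0},{"dx":-0.393,"dy":-0.589,"dz":0.027,"rx":0,"ry":0,"rz":0},{"dx":-0.393,"dy":-0.589,"dz":0.027,"rx":0,"ry":0,"rz":0},{"dx":-0.393,"dy":-0.589,"dz":0.027,"rx":0,"ry":0,"rz":0}]' 
python3 -c "
from h import *
go(.572,-.083,.2,88.4)"
```

```text
time: 1.65
tool_pos: [0.4037, 0.1846, 0.2124]
tool_rot: [0.001, 0.014, 1.0, 0.0]
contact_force: [0.9, 0.1, 0.2]
gripper_width: 1.0
grasp_force: 0.0
t1.65 pos [0.4037 0.1846 0.2124] ang 88.39 tilt [-1.5e-03  6.0e-04 -1.0e+00] w 1.0 F [0.9 0.1 0.2] g 0.0 j6 -1.28
rows [-0.2197 -0.3284  0.0157] rz -0.0001
```

```bash
python3 -m inch '[{"dx":-0.22,"dy":-0.328,"dz":0.016,"rx":0,"ry":0,"rz":0},{"dx":-0.22,"dy":-0.328,"dz":0.016,"rx":0,"ry":0,"rz":0},{"dx":-0.22,"dy":-0.328,"dz":0.016,"rx":0,"ry":0,"rz":0},{"dx":-0.22,"dy":-0.328,"dz":0.016,"rx":0,"ry":0,"rz":0},{"dx":-0.22,"dy":-0.328,"dz":0.016,"rx":0,"ry":0,"rz":0}]' 
python3 -m inch '[{"dx":-0.031,"dy":-0.047,"dz":0.002,"rx":0,"ry":0,"rz":0},{"dx":-0.031,"dy":-0.047,"dz":0.002,"rx":0,"ry":0,"rz":0},{"dx":-0.031,"dy":-0.047,"dz":0.002,"rx":0,"ry":0,"rz":0}]'
python3 -c "
from h import *
save('side','d.png',(190,90,370,225),4)
go(.572,-.083,.068,88.4)"
```

```text
time: 2.15
tool_pos: [0.537, -0.027, 0.2021]
tool_rot: [0.0, 0.014, 1.0, 0.0]
contact_force: [0.8, 0.7, 0.6]
gripper_width: 0.997
grasp_force: 0.0
time: 2.45
tool_pos: [0.56, -0.064, 0.2]
tool_rot: [-0.0, 0.015, 1.0, 0.0]
contact_force: [-0.7, -0.4, 0.2]
gripper_width: 1.001
grasp_force: 0.0
t2.50 pos [ 0.5597 -0.0631  0.2001] ang 88.36 tilt [ 6.e-04  5.e-04 -1.e+00] w 0.995 F [-0.2  0.4 -0.2] g 0.0 j6 -1.79
rows [-0.0162 -0.0245  0.1651] rz -0.0005
```

View pics/d.png

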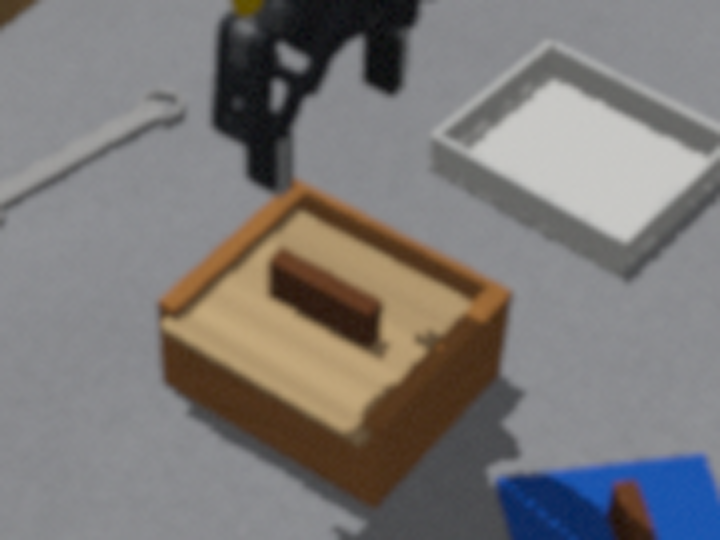

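The gripper hovers beyond the box. The lid's bar is clear, with its top running from (285,255) to (380,300) in the crop. I'll check it against the side view, then descend.

```bash
python3 -c "
from h import *
print(ray('side',190+331/4,90+278/4,.092))"
python3 -m inch '[{"dx":-0.016,"dy":-0.025,"dz":0.0,"rx":0,"ry":0,"rz":0},{"dx":-0.016,"dy":-0.025,"dz":0.0,"rx":0,"ry":0,"rz":0},{"dx":-0.016,"dy":-0.025,"dz":0.08,"rx":0,"ry":0,"rz":0},{"dx":-0.016,"dy":-0.025,"dz":0.1,"rx":0,"ry":0,"rz":0}]'
python3 -c "
from h import *
go(.572,-.083,.068,88.4)"
```

```text
[ 0.56809068 -0.08695377  0.092     ]
time: 2.9
tool_pos: [0.571, -0.0818, 0.1188]
tool_rot: [-0.0, 0.013, 1.0, 0.0]
contact_force: [0.0, 0.9, -1.8]
gripper_width: 1.006
grasp_force: 0.0
t2.90 pos [ 0.571  -0.0818  0.1188] ang 88.46 tilt [ 7.e-04  6.e-04 -1.e+00] w 1.006 F [ 0.   0.9 -1.8] g 0.0 j6 -1.82
rows [-0.0013 -0.0015  0.0635] rz 0.0007
```

```bash
python3 -m inch '[{"dx":0,"dy":-0.003,"dz":0.04,"rx":0,"ry":0,"rz":0},{"dx":0,"dy":-0.003,"dz":0.063,"rx":0,"ry":0,"rz":0},{"dx":0,"dy":-0.003,"dz":0.063,"rx":0,"ry":0,"rz":0}]'
python3 -m inch '[{"dx":0,"dy":0,"dz":0,"rx":0,"ry":0,"rz":0},{"dx":0,"dy":0,"dz":0,"rx":0,"ry":0,"rz":0},{"dx":0,"dy":0,"dz":0,"rx":0,"ry":0,"rz":0},{"dx":0,"dy":0,"dz":0,"rx":0,"ry":0,"rz":0},{"dx":0,"dy":0,"dz":0,"rx":0,"ry":0,"rz":0}]' -1
python3 -c "
from h import *
go(.572,-.083,.068,88.4)"
```

```text
time: 3.2
tool_pos: [0.5688, -0.0837, 0.0664]
tool_rot: [-0.003, 0.013, 1.0, 0.001]
contact_force: [-0.1, -0.3, -0.5]
gripper_width: 1.008
grasp_force: 0.0
time: 3.7
tool_pos: [0.5726, -0.086, 0.071]
tool_rot: [0.001, 0.014, 1.0, -0.0]
contact_force: [-5.8, 2.3, 16.1]
gripper_width: 0.151
grasp_force: 57.2
t3.70 pos [ 0.5726 -0.086   0.071 ] ang 88.37 tilt [-0.0013 -0.     -1.    ] w 0.151 F [-5.8  2.3 16.1] g 57.2 j6 -1.82
rows [0.0008 0.0037 0.0037] rz -0.0003
```

```bash
python3 -m inch '[{"dx":0,"dy":0,"dz":-0.003,"rx":0,"ry":0,"rz":0},{"dx":0,"dy":0.015,"dz":-0.003,"rx":0,"ry":0,"rz":0},{"dx":0,"dy":0.03,"dz":-0.003,"rx":0,"ry":0,"rz":0},{"dx":0,"dy":0.03,"dz":-0.003,"rx":0,"ry":0,"rz":0}]'
python3 -c "
from h import *
go(.572,-.083,.068,88.4)"
```

```text
time: 4.1
tool_pos: [0.5722, -0.06, 0.0716]
tool_rot: [-0.001, 0.013, 1.0, 0.0]
contact_force: [0.5, -0.7, -2.0]
gripper_width: 0.148
grasp_force: 60.5
t4.10 pos [ 0.5722 -0.06    0.0716] ang 88.49 tilt [ 1.2e-03  8.0e-04 -1.0e+00] w 0.148 F [ 0.5 -0.7 -2. ] g 60.5 j6 -1.78
rows [-0.0005 -0.0287  0.0045] rz 0.001
```

```bash
python3 -m inch '[{"dx":0,"dy":0.03,"dz":0,"rx":0,"ry":0,"rz":0},{"dx":0,"dy":0.06,"dz":0,"rx":0,"ry":0,"rz":0},{"dx":0,"dy":0.09,"dz":0,"rx":0,"ry":0,"rz":0},{"dx":0,"dy":0.12,"dz":0,"rx":0,"ry":0,"rz":0},{"dx":0,"dy":0.15,"dz":0,"rx":0,"ry":0,"rz":0}]'
python3 -m inch '[{"dx":0,"dy":0.015,"dz":0,"rx":0,"ry":0,"rz":0},{"dx":0,"dy":0.02,"dz":0,"rx":0,"ry":0,"rz":0}]'
python3 -c "
from h import *
save('side','e.png')
go(.572,.072,.018,88.4)"
```

```text
time: 4.6
tool_pos: [0.5758, 0.0592, 0.0719]
tool_rot: [-0.0, 0.014, 1.0, -0.0]
contact_force: [0.8, 0.1, -0.8]
gripper_width: 0.147
grasp_force: 60.5
time: 4.8
tool_pos: [0.5763, 0.0751, 0.072]
tool_rot: [-0.0, 0.013, 1.0, -0.0]
contact_force: [0.7, -0.1, -0.8]
gripper_width: 0.146
grasp_force: 60.5
t4.85 pos [0.5764 0.0748 0.072 ] ang 88.46 tilt [ 4.e-04 -2.e-04 -1.e+00] w 0.151 F [ 0.1 -0.2 -1.2] g 60.5 j6 -1.54
rows [ 0.0053 -0.0037  0.0676] rz 0.0007
```

View pics/e.png

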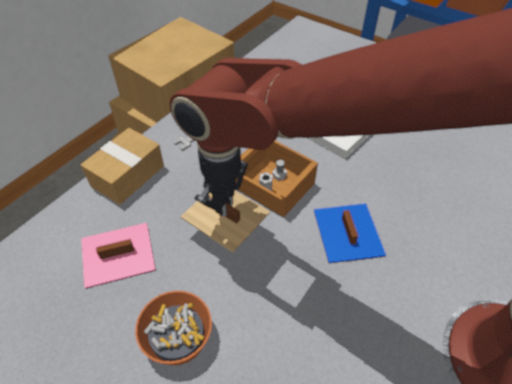

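The lid is off and held level. The box is open, with the nut near the open end at (266,181) and the bolt at (280,168). I'll lower the lid now.

```bash
python3 -m inch '[{"dx":0,"dy":0,"dz":0.03,"rx":0,"ry":0,"rz":0},{"dx":0,"dy":0,"dz":0.055,"rx":0,"ry":0,"rz":0},{"dx":0,"dy":0,"dz":0.067,"rx":0,"ry":0,"rz":0},{"dx":0,"dy":0,"dz":0.070,"rx":0,"ry":0,"rz":0},{"dx":0,"dy":0,"dz":0.070,"rx":0,"ry":0,"rz":0}]'
python3 -c "
from h import *
go(.572,.072,.018,88.4)"
```

```text
time: 5.35
tool_pos: [0.5769, 0.0735, 0.0165]
tool_rot: [0.0, 0.014, 1.0, -0.0]
contact_force: [0.3, 0.5, -1.0]
gripper_width: 0.147
grasp_force: 60.6
t5.35 pos [0.5769 0.0735 0.0165] ang 88.34 tilt [-3.e-04 -2.e-04 -1.e+00] w 0.147 F [ 0.3  0.5 -1. ] g 60.6 j6 -1.54
rows [ 0.0061 -0.002  -0.0018] rz -0.0006
```

```bash
python3 -m inch '[{"dx":0,"dy":0,"dz":0.0015,"rx":0,"ry":0,"rz":0},{"dx":0,"dy":0,"dz":0.0025,"rx":0,"ry":0,"rz":0},{"dx":0,"dy":0,"dz":0.0025,"rx":0,"ry":0,"rz":0}]'
```

```text
time: 5.65
tool_pos: [0.5771, 0.0739, 0.015]
tool_rot: [0.001, 0.014, 1.0, -0.0]
contact_force: [-0.2, -1.0, 0.7]
gripper_width: 0.143
grasp_force: 60.7
```

```bash
python3 -m inch '[{"dx":0,"dy":0,"dz":0,"rx":0,"ry":0,"rz":0},{"dx":0,"dy":0,"dz":0,"rx":0,"ry":0,"rz":0},{"dx":0,"dy":0,"dz":0,"rx":0,"ry":0,"rz":0},{"dx":0,"dy":0,"dz":0,"rx":0,"ry":0,"rz":0}]' 1
python3 -m inch '[{"dx":0,"dy":0,"dz":-0.06,"rx":0,"ry":0,"rz":0},{"dx":0,"dy":0,"dz":-0.12,"rx":0,"ry":0,"rz":0},{"dx":0,"dy":0,"dz":-0.18,"rx":0,"ry":0,"rz":0},{"dx":0,"dy":0,"dz":-0.25,"rx":0,"ry":0,"rz":0},{"dx":0,"dy":0.15,"dz":-0.25,"rx":0,"ry":0,"rz":0}]'
python3 -m inch '[{"dx":0,"dy":0.09,"dz":0,"rx":0,"ry":0,"rz":0},{"dx":0,"dy":0.09,"dz":0,"rx":0,"ry":0,"rz":0},{"dx":0,"dy":0.09,"dz":0,"rx":0,"ry":0,"rz":0}]'
python3 - <<'E'
from h import *
save('top','f.png',(160,125,350,245),4)
for n in("bolt","nut"):
    for c in("top","side"):
        if c=="side": optics.grab_frame("side")
        for r in nets.boxes_of(c,n):print(c,n,np.round(r["bbox"],1),round(r["confidence"],2),ray(c,*r["bbox"][:2],.03 if c=="side" else .05).round(4))
    optics.grab_frame("top")
go(.572,.072,.018,88.4)
E
```

```text
time: 6.05
tool_pos: [0.5767, 0.074, 0.0144]
tool_rot: [0.0, 0.014, 1.0, 0.0]
contact_force: [0.0, -0.4, 0.1]
gripper_width: 0.819
grasp_force: 0.0
time: 6.55
tool_pos: [0.583, 0.1209, 0.2209]
tool_rot: [0.008, 0.018, 1.0, -0.0]
contact_force: [1.1, 0.8, 1.7]
gripper_width: 0.999
grasp_force: 0.0
time: 6.85
tool_pos: [0.5796, 0.1986, 0.2109]
tool_rot: [0.0, 0.012, 1.0, 0.0]
contact_force: [-1.4, -0.2, -0.0]
gripper_width: 1.004
grasp_force: 0.0
top bolt [308.1 178.9  13.6  11.9] 0.42 [ 0.5638 -0.1222  0.05  ]
side bolt [278.3 172.6  17.2  21.4] 0.45 [ 0.5667 -0.1107  0.03  ]
top nut [397.7 189.1  66.4  64.1] 0.74 [ 0.5388 -0.3231  0.05  ]
top nut [281.9 175.6  11.9  14.9] 0.55 [ 0.5719 -0.0634  0.05  ]
side nut [266.  180.2  10.   13.4] 0.73 [ 0.5762 -0.0747  0.03  ]
t7.30 pos [0.5801 0.195  0.2108] ang 88.3 tilt [ 1.e-04 -1.e-04 -1.e+00] w 0.997 F [ 1.3 -0.3 -0.3] g 0.0 j6 -1.34
rows [ 0.0056 -0.154   0.241 ] rz -0.0011
```

View pics/f.png

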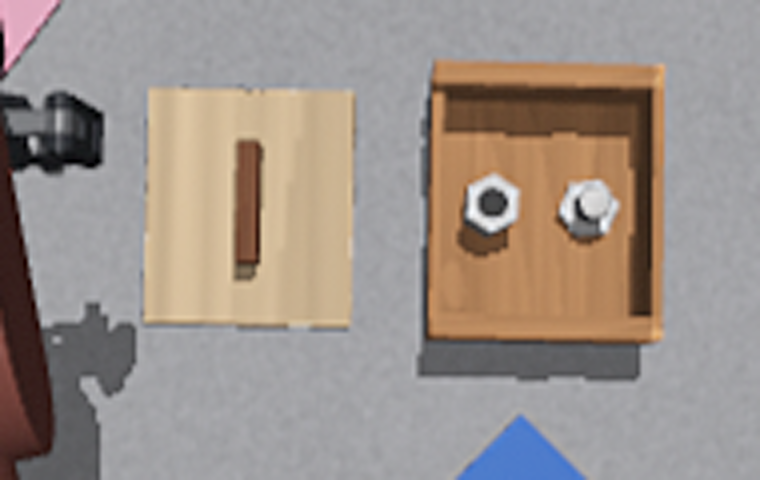

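The lid lies flat on the bench with its handle up. In the crop, the bolt's shank top is at (596,201) and its head at about (587,208), near the closed end. The nut is at (492,203).

Run:
```python
from h import *
f=lambda u,v,z:ray("top",160+u/4-.4,125+v/4-.4,z)[:2].round(4)
print("shank top",f(596,201,.05),"head",f(587,208,.018),"nut",f(492,203,.05))
b=f(596,201,.05)
print("side pred top",proj("side",[*b,.05]),"nut top",proj("side",[*f(492,203,.05),.05]))
go(b[0],b[1],.16,-1.6)
g=optics.grab_frame("side");cv2.imwrite("pics/g.png",cv2.resize(g[140:215,230:330],None,fx=7,fy=7,interpolation=cv2.INTER_CUBIC)[:,:,::-1])
```

```text
shank top [ 0.573  -0.1235] head [ 0.5724 -0.1221] nut [ 0.5724 -0.065 ]
side pred top [279.44558029 162.21066396] nut top [265.0738945 177.597029 ]
t7.30 pos [0.5801 0.195  0.2108] ang 88.3 tilt [ 1.e-04 -1.e-04 -1.e+00] w 0.997 F [ 1.3 -0.3 -0.3] g 0.0 j6 -1.34
rows [-0.0029 -0.3982  0.0635] rz 1.0461
```

View pics/g.png

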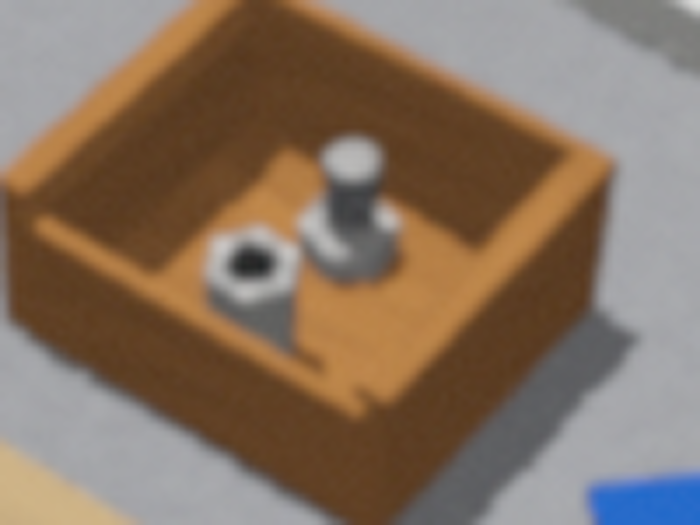

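The side view agrees: the shank top is at (280.3,162.9), within 1 px of the prediction. The bolt is at (0.5725, -0.123).

```bash
python3 -m inch '[{"dx":-0.003,"dy":-0.398,"dz":0.03,"rx":0,"ry":0,"rz":1},{"dx":-0.003,"dy":-0.398,"dz":0.03,"rx":0,"ry":0,"rz":1},{"dx":-0.003,"dy":-0.398,"dz":0.03,"rx":0,"ry":0,"rz":1},{"dx":-0.003,"dy":-0.398,"dz":0.03,"rx":0,"ry":0,"rz":1},{"dx":-0.003,"dy":-0.398,"dz":0.03,"rx":0,"ry":0,"rz":1}]' 0.2
python3 -c "
from h import *
go(.5725,-.123,.16,-1.6)"
```

```text
time: 7.85
tool_pos: [0.5745, -0.0555, 0.1921]
tool_rot: [0.0, 0.382, 0.924, 0.0]
contact_force: [0.5, 0.0, 0.7]
gripper_width: 0.598
grasp_force: 0.0
t7.85 pos [ 0.5745 -0.0555  0.1921] ang 45.04 tilt [-6.e-04  4.e-04 -1.e+00] w 0.598 F [0.5 0.  0.7] g 0.0 j6 -1.01
rows [-0.0579 -0.0615  0.0402] rz 0.5427
```

```bash
python3 -m inch '[{"dx":-0.058,"dy":-0.0615,"dz":0.04,"rx":0,"ry":0,"rz":0.543},{"dx":-0.058,"dy":-0.0615,"dz":0.04,"rx":0,"ry":0,"rz":0.543},{"dx":-0.058,"dy":-0.0615,"dz":0.04,"rx":0,"ry":0,"rz":0.543},{"dx":-0.058,"dy":-0.0615,"dz":0.04,"rx":0,"ry":0,"rz":0.543},{"dx":-0.058,"dy":-0.0615,"dz":0.04,"rx":0,"ry":0,"rz":0.543}]'
python3 -m inch '[{"dx":0,"dy":0,"dz":0,"rx":0,"ry":0,"rz":0.03},{"dx":0,"dy":0,"dz":0,"rx":0,"ry":0,"rz":0.03}]'
python3 -c "
from h import *
go(.5725,-.123,.1,-1.6)"
```

```text
time: 8.35
tool_pos: [0.5731, -0.1217, 0.1598]
tool_rot: [-0.0, 0.695, 0.719, -0.0]
contact_force: [-0.1, 0.7, 0.3]
gripper_width: 0.597
grasp_force: 0.0
time: 8.55
tool_pos: [0.5732, -0.1213, 0.1601]
tool_rot: [0.0, 0.708, 0.706, 0.0]
contact_force: [0.7, 0.0, 0.4]
gripper_width: 0.601
grasp_force: 0.0
t8.55 pos [ 0.5732 -0.1213  0.1601] ang -0.16 tilt [-0.e+00  1.e-04 -1.e+00] w 0.601 F [0.7 0.  0.4] g 0.0 j6 -0.33
rows [-0.0021 -0.0009  0.0751] rz 0.0167
```

```bash
python3 -m inch '[{"dx":-0.002,"dy":-0.001,"dz":0.05,"rx":0,"ry":0,"rz":0.017},{"dx":-0.002,"dy":-0.001,"dz":0.1,"rx":0,"ry":0,"rz":0.017},{"dx":-0.002,"dy":-0.001,"dz":0.14,"rx":0,"ry":0,"rz":0.017},{"dx":-0.002,"dy":-0.001,"dz":0.17,"rx":0,"ry":0,"rz":0.017},{"dx":-0.002,"dy":-0.001,"dz":0.17,"rx":0,"ry":0,"rz":0.017}]'
python3 -m inch '[{"dx":0,"dy":0,"dz":0,"rx":0,"ry":0,"rz":0},{"dx":0,"dy":0,"dz":0,"rx":0,"ry":0,"rz":0},{"dx":0,"dy":0,"dz":0,"rx":0,"ry":0,"rz":0},{"dx":0,"dy":0,"dz":0,"rx":0,"ry":0,"rz":0}]' -1
python3 -c "
from h import *
go(.5725,-.123,.1,-1.6)"
```

```text
time: 9.05
tool_pos: [0.569, -0.1215, 0.0196]
tool_rot: [-0.004, 0.717, 0.697, -0.002]
contact_force: [-0.7, -0.3, -0.2]
gripper_width: 0.6
grasp_force: 0.0
time: 9.45
tool_pos: [0.5744, -0.1232, 0.0266]
tool_rot: [0.002, 0.717, 0.697, 0.001]
contact_force: [0.2, 0.3, 5.5]
gripper_width: 0.188
grasp_force: 58.9
t9.45 pos [ 0.5744 -0.1232  0.0266] ang -1.59 tilt [-0.0014  0.0042 -1.    ] w 0.188 F [0.2 0.3 5.5] g 58.9 j6 -0.31
rows [ 0.0001 -0.002  -0.0918] rz 0.0001
```

```bash
python3 -m inch '[{"dx":0,"dy":0,"dz":-0.03,"rx":0,"ry":0,"rz":0},{"dx":0,"dy":0,"dz":-0.08,"rx":0,"ry":0,"rz":0},{"dx":0,"dy":0,"dz":-0.13,"rx":0,"ry":0,"rz":0},{"dx":0,"dy":0,"dz":-0.16,"rx":0,"ry":0,"rz":0},{"dx":0,"dy":0,"dz":-0.16,"rx":0,"ry":0,"rz":0}]'
python3 -c "
from h import *
go(.543,-.335,.155,-1.6)"
```

```text
time: 9.95
tool_pos: [0.5754, -0.1235, 0.1577]
tool_rot: [0.004, 0.717, 0.697, 0.002]
contact_force: [0.5, -0.6, -0.4]
gripper_width: 0.188
grasp_force: 58.7
t9.95 pos [ 0.5754 -0.1235  0.1577] ang -1.6 tilt [-0.003   0.0094 -1.    ] w 0.188 F [ 0.5 -0.6 -0.4] g 58.7 j6 -0.31
rows [-0.2654 -0.0332  0.0038] rz 0.0001
```

```bash
python3 -m inch '[{"dx":-0.05,"dy":-0.006,"dz":0,"rx":0,"ry":0,"rz":0},{"dx":-0.11,"dy":-0.014,"dz":0,"rx":0,"ry":0,"rz":0},{"dx":-0.17,"dy":-0.021,"dz":0,"rx":0,"ry":0,"rz":0},{"dx":-0.22,"dy":-0.028,"dz":0,"rx":0,"ry":0,"rz":0},{"dx":-0.265,"dy":-0.033,"dz":0,"rx":0,"ry":0,"rz":0}]'
python3 -m inch '[{"dx":0,"dy":0,"dz":0,"rx":0,"ry":0,"rz":0},{"dx":0,"dy":0,"dz":0,"rx":0,"ry":0,"rz":0}]'
python3 -c "
from h import *
g=optics.grab_frame('side');cv2.imwrite('pics/i.png',cv2.resize(g[60:220,200:400],None,fx=3.7,fy=3.7,interpolation=cv2.INTER_CUBIC)[:,:,::-1])
go(.543,-.335,.155,-1.6)"
```

```text
time: 10.45
tool_pos: [0.5386, -0.3351, 0.1497]
tool_rot: [-0.001, 0.717, 0.697, -0.0]
contact_force: [1.8, 0.2, -1.1]
gripper_width: 0.19
grasp_force: 58.7
time: 10.65
tool_pos: [0.5392, -0.3336, 0.15]
tool_rot: [-0.002, 0.717, 0.697, 0.0]
contact_force: [0.7, 0.6, -1.6]
gripper_width: 0.187
grasp_force: 58.7
t10.70 pos [ 0.5395 -0.3328  0.1502] ang -1.62 tilt [ 0.0021 -0.002  -1.    ] w 0.185 F [ 0.4  0.2 -1.8] g 58.7 j6 -0.64
rows [-0.0026  0.0044 -0.006 ] rz -0.0002
```

View pics/i.png

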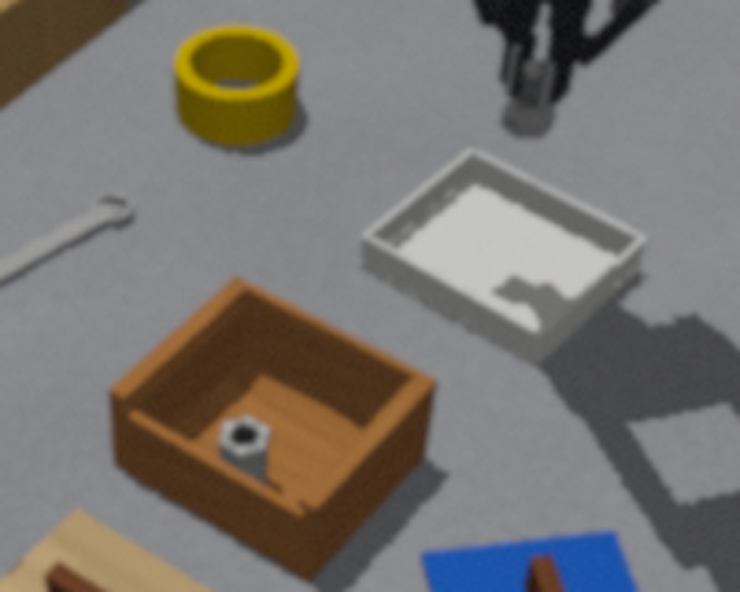

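The bolt is held upright above the tray, at (527,110) in the crop, and the nut still stands in the box.

```bash
python3 -m inch '[{"dx":-0.002,"dy":0.004,"dz":0.05,"rx":0,"ry":0,"rz":0},{"dx":-0.002,"dy":0.004,"dz":0.1,"rx":0,"ry":0,"rz":0},{"dx":-0.002,"dy":0.004,"dz":0.135,"rx":0,"ry":0,"rz":0},{"dx":-0.002,"dy":0.004,"dz":0.15,"rx":0,"ry":0,"rz":0},{"dx":-0.002,"dy":0.004,"dz":0.15,"rx":0,"ry":0,"rz":0}]'
python3 -m inch '[{"dx":0,"dy":0,"dz":0.002,"rx":0,"ry":0,"rz":0},{"dx":0,"dy":0,"dz":0.003,"rx":0,"ry":0,"rz":0},{"dx":0,"dy":0,"dz":0.003,"rx":0,"ry":0,"rz":0}]'
```

```text
time: 11.2
tool_pos: [0.5422, -0.3331, 0.0294]
tool_rot: [-0.003, 0.716, 0.698, -0.0]
contact_force: [0.6, 0.4, -0.6]
gripper_width: 0.187
grasp_force: 58.8
time: 11.5
tool_pos: [0.5445, -0.3362, 0.0316]
tool_rot: [0.002, 0.717, 0.697, 0.0]
contact_force: [-0.9, -0.5, -1.4]
gripper_width: 0.188
grasp_force: 58.8
```

```bash
python3 -m inch '[{"dx":0,"dy":0,"dz":0.002,"rx":0,"ry":0,"rz":0},{"dx":0,"dy":0,"dz":0.003,"rx":0,"ry":0,"rz":0},{"dx":0,"dy":0,"dz":0.003,"rx":0,"ry":0,"rz":0},{"dx":0,"dy":0,"dz":0.003,"rx":0,"ry":0,"rz":0}]'
python3 -m inch '[{"dx":0,"dy":0,"dz":0.001,"rx":0,"ry":0,"rz":0},{"dx":0,"dy":0,"dz":0.002,"rx":0,"ry":0,"rz":0},{"dx":0,"dy":0,"dz":0.002,"rx":0,"ry":0,"rz":0}]'
```

```text
time: 11.9
tool_pos: [0.5433, -0.3355, 0.0272]
tool_rot: [-0.0, 0.717, 0.697, -0.0]
contact_force: [-0.3, 0.1, -1.7]
gripper_width: 0.187
grasp_force: 58.8
time: 12.2
tool_pos: [0.5432, -0.3354, 0.0253]
tool_rot: [-0.0, 0.717, 0.697, -0.0]
contact_force: [0.1, 0.5, -1.2]
gripper_width: 0.189
grasp_force: 58.8
```

```bash
python3 -m inch '[{"dx":0,"dy":0,"dz":0.001,"rx":0,"ry":0,"rz":0},{"dx":0,"dy":0,"dz":0.001,"rx":0,"ry":0,"rz":0},{"dx":0,"dy":0,"dz":0.001,"rx":0,"ry":0,"rz":0}]'
python3 -m inch '[{"dx":0,"dy":0,"dz":0.001,"rx":0,"ry":0,"rz":0},{"dx":0,"dy":0,"dz":0.001,"rx":0,"ry":0,"rz":0},{"dx":0,"dy":0,"dz":0.001,"rx":0,"ry":0,"rz":0}]'
```

```text
time: 12.5
tool_pos: [0.5434, -0.3355, 0.0248]
tool_rot: [-0.0, 0.717, 0.697, -0.0]
contact_force: [0.4, -0.4, -1.1]
gripper_width: 0.188
grasp_force: 58.9
time: 12.8
tool_pos: [0.5435, -0.3355, 0.0246]
tool_rot: [0.0, 0.717, 0.697, -0.0]
contact_force: [-1.9, 1.5, 4.7]
gripper_width: 0.188
grasp_force: 59.4
```

```bash
python3 -m inch '[{"dx":0,"dy":0,"dz":0,"rx":0,"ry":0,"rz":0},{"dx":0,"dy":0,"dz":0,"rx":0,"ry":0,"rz":0},{"dx":0,"dy":0,"dz":0,"rx":0,"ry":0,"rz":0},{"dx":0,"dy":0,"dz":0,"rx":0,"ry":0,"rz":0}]' 0.3
python3 -m inch '[{"dx":0,"dy":0,"dz":-0.02,"rx":0,"ry":0,"rz":0},{"dx":0,"dy":0,"dz":-0.06,"rx":0,"ry":0,"rz":0},{"dx":0,"dy":0,"dz":-0.12,"rx":0,"ry":0,"rz":0},{"dx":0,"dy":0,"dz":-0.18,"rx":0,"ry":0,"rz":0},{"dx":0,"dy":0,"dz":-0.22,"rx":0,"ry":0,"rz":0}]'
python3 -m inch '[{"dx":0,"dy":0,"dz":0,"rx":0,"ry":0,"rz":0},{"dx":0,"dy":0,"dz":0,"rx":0,"ry":0,"rz":0}]'
python3 -c "
from h import *
save('side','k.png',(160,60,400,240),3)
go(.543,-.335,.155,-1.6)"
```

```text
time: 13.2
tool_pos: [0.5433, -0.3355, 0.0238]
tool_rot: [0.0, 0.717, 0.697, 0.0]
contact_force: [-0.3, -0.8, 0.0]
gripper_width: 0.649
grasp_force: 0.0
time: 13.7
tool_pos: [0.5446, -0.3363, 0.2061]
tool_rot: [0.003, 0.717, 0.697, 0.0]
contact_force: [-0.2, 0.0, -0.0]
gripper_width: 0.653
grasp_force: 0.0
time: 13.9
tool_pos: [0.544, -0.3359, 0.2024]
tool_rot: [0.002, 0.717, 0.697, 0.0]
contact_force: [0.4, -1.1, -0.6]
gripper_width: 0.652
grasp_force: 0.0
t13.95 pos [ 0.5431 -0.3352  0.2001] ang -1.6 tilt [ 0. -0. -1.] w 0.649 F [-0.8 -0.5 -1. ] g 0.0 j6 -0.64
rows [ 0.0003 -0.0002  0.0564] rz -0.0
```

View pics/k.png

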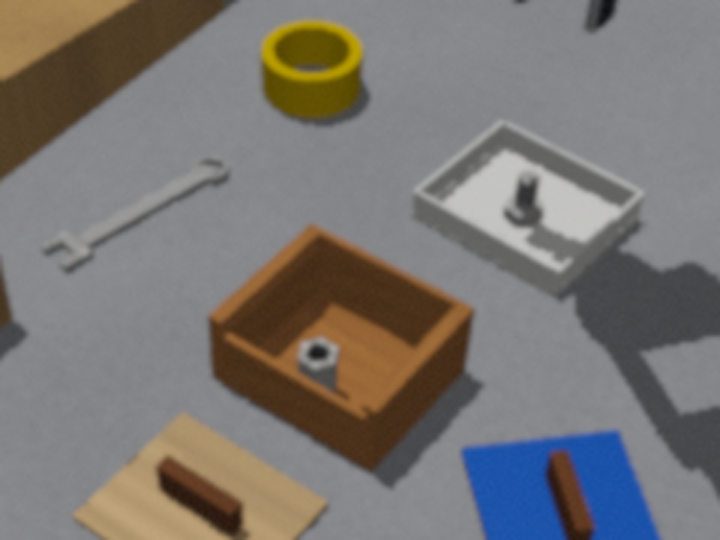

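The bolt stands on its head in the tray at (525,197), the nut stands in the box at (318,355), and the lid lies flat on the bench, handle up.

```bash
python3 -c "
from h import *
print(ticket.job_done())"
```

```text
the job is handed in; nothing more can be done
None
```

The job is handed in: the last picture shows the lid flat on the bench with its handle up, the bolt standing on its head in the white tray and the nut still standing in the box, at about 14 s on the robot's clock.

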